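# Snap a sprung pipe clip onto a soft-mounted pipe and slide it home against the collar

## Task

Push the grey sprung clip, arms down, onto the clear stretch of the steel pipe, on the long side of the dark collar and well away from it, until both arms snap past the pipe and the clip sits fully down on it. Then slide the clip along the pipe until it butts against the collar, leave it upright and let go. Work gently: the pipe rests on soft mounts and must not be forced down onto its stops, the collar must only be touched lightly, and the other things stay where they lie.

Things in the scene. Friction and masses are not known exactly. Their poses are not given: they have to be found in the camera images.
- clip: Loose sprung pipe clip, plain grey plastic, 0.06 kg, 67 mm high, 34 mm across, 24 mm long along its bore: a crown with an upright finger tab and two sprung arms hinged below it. It starts standing on its arm ends on the worktop. Origin: centre of its underside (arm ends). z points up through the tab, y runs along the bore (along the pipe once fitted), x is the way the arms spread.
- clip_tab (a point): Middle of the clip's finger tab, 50.5 mm above its underside. The tab is a block 16 mm thick (along clip x) and 24 mm long (along clip y), 33 to 67 mm above the underside. Crown and arms below stand out 17 mm either side in x: keep the fingertips above 33 mm.
- clip_bore (a point): Centre of the clip's bore, 15.5 mm above its underside; on the pipe's axis when seated. The mouth between the lips is 16 mm wide, the arm ends flare to 26 mm. The lips first bear on the pipe with the bore about 15 mm above its axis. Snapping on takes a steady push of about 12 to 16 N; the force then drops sharply and rises again once the crown is down on the pipe. Only friction keeps it upright.
- pipe: Straight level steel pipe, 22 mm in diameter, between two grey posts (98 mm high, 224 mm apart, 22 mm long). Origin: its middle, on its axis, 78 mm above the worktop at rest. y runs along it, z up. On soft mounts it gives way straight down, 1.2 mm per newton after the first 1.7 N, springs back, and has hard stops 24 mm down (22 N). Always clear: -90 to +15 mm along its y.
- collar: Dark steel stop collar clamped on the pipe, 35 mm in diameter, 16 mm long, its face 20 to 75 mm from the pipe's middle on the pipe's +y side. Origin: on the pipe's axis in the face that looks along the pipe's -y, to the long clear stretch. The clip butts on this face; its bore centre is then 12 mm from it. A fitted clip slides along the pipe with 1 to 4 N of drag.
- v_block: Loose steel V block, 45 x 50 x 34 mm, a bystander in front of the pipe. Origin: centre of its underside.
- screwdriver: Loose screwdriver with a red handle, 28 x 199 x 26 mm, a bystander lying behind the clip, to the right. Origin: its middle, at its underside.
Things that resemble listed ones, but are neither listed nor needed, are in the scene too. What is shaped like the clip but blue or purple is not meant.

How it is judged:
By the outcome, as a careful person would: the job done as asked, in the order asked, and still so for the second after the job is handed in, with the robot touching nothing.
It also fails if it takes over 69 s, if anything falls off the work surface, if the arm or the gripper's body presses on something with over 40 N, if the wrist force passes 120 N, or if a joint passes its speed limit or range.

## Robot

A 7-joint arm with a two-finger parallel gripper is mounted at the origin on a cart in front of the work surface, level with it; the furniture and walls round the work are solid. World frame = base frame: x ahead of the robot, y to its left, z up, the work surface at z = 0. Lengths are in m, angles in rad, forces in N, time in s.
With the tool pointing down it reaches from about 0.425 to 0.975 m from the base axis. Payload 16.7 kg.
Tool frame: the origin (TCP) lies on the centre line of the jaws, within the pads' length; the fingertips stand 25 mm ahead of it and the grasp point (between the pads) lies 6 mm ahead of it; z points along the fingers, y is the line along which they close (so a half turn about z gives the same grasp; the last joint's range is limited). The gripper opens to 85 mm and grips with 20 to 120 N. Pads are 22 mm wide; open, the fingers measure 114 mm over their backs; the gripper's body (76 mm by 85 mm) begins 54 mm behind the grasp point. The pads swing forward as they close: fully open they stand 13 mm farther back than shut.
Start: joints at [1.022, 0.426, 0.074, 1.606, -0.034, 1.111, -0.067], TCP at [0.262, -0.622, 0.256] pointing down, gripper open.
Joint ranges: [-2.85, 2.85], [-0.5, 2.14], [-1.23, 1.37], [0.21, 2.46], [-1.02, 4.16], [0.16, 2.05], [-2.73, 2.73]. Speed limits (rad/s): [1.89, 1.89, 2.39, 2.39, 3.01, 3.01, 3.01].

## Interface

Orientations are given as a 3x3 rotation matrix whose columns are the frame's x, y, z axes.
In Python, from cell import ctrl gives the robot as it stands.
- The arm moves only by the tool arm_command, never from a script. Its arguments are lists of equal length, an entry for each row: "hand": the closure in counts, from 0 (fully open) to 255 (shut); "dp": the shift along the tool's x, y, z each as a share of 0.05 m, from -1 to 1, a list of three; "rotation": the turn, a rotation vector about the tool's x, y, z each as a share of 8 degrees, from -1 to 1, a list of three. A call has 1 to 12 rows; each row shifts and turns the commanded pose from where the row before left it, along the tool's axes as they then stand; what a row does not reach is not made up. A row lasts 1/8 s, in which the tool goes at most 62.5 mm and 10.7 degrees, less where a joint would pass 70% of its speed; a pose out of reach is approached as far as the arm can. A call with a number of a shift or a turn outside -1 to 1 is refused whole. A call with a gripper value outside its range is refused whole. The fingers move at their own pace and stop on an object; "force" is the grip in N (left out, the last holds). Time passes only in rows, so rows that do not move let the fingers close. It gives the time, the measured TCP pose, the force, the opening and the grip force at its end, in the units of the state.
- ctrl.state(): the state, without advancing time (a new reading comes with each control period).
- ctrl.get_image(name): name is "side" or "top" or "wrist"; returns a dict with "color" (480x640x3 uint8, red, green, blue), "depth" (480x640 float32, m along the optical axis (not along the pixel's ray), 0 where there is no reading), "fov_y" (degrees; the focal length in pixels is half the picture's height over the tangent of half this angle, whatever the lens; pixels are square), "cx", "cy" (the principal point, pixels), "distortion" ([k1, k2, p1, p2, k3] as OpenCV has them; the pictures are not rectified), "xyz" and "attitude" of the camera in the world. Camera axes: x right, y up, looking along -z (the intrinsics and any distortion apply to the point x, -y, -z); pixel columns grow to the right and rows downward; lengths in m; the calibration is good to about 2 mm. A picture is of the moment at which its call begins.
- ctrl.sign_off(): hands the job in; it is judged then, once.
Trained networks look in a picture, given as the dict that the camera call returned (one of the last four; its "shot" number tells which), for a name from the list of things; names that differ only in an ending like _2 or _b are one class to them, and where a whole thing is asked for, a point or a joint stands for the part that bears it (a point fixed in the world has none). Each returns a list of dicts, best first, with "p" (0 to 1); they miss things now and then, are a little off and sometimes report something else, mostly with a low value. They report only what shows in the picture. A call takes as long as a camera call. They do not tell look-alikes from the thing itself.
- ctrl.trace(name, picture): "pixels" (480x640 bool, what is visible of it) and "extent" ([centre column, centre row, width, height] in pixels, round what is visible of it).
The state is a dict: "time": time; "joint_positions": joint angles; "qvel": joint speeds; "tau": joint torques, N m; "tcp_pos": TCP position; "tcp_rot": TCP orientation; "wrist_force": force on the tool from outside, world axes, zero at the start; "moment": the same for the moment, N m; "opening": finger opening in m; "finger_force": force on a finger pad.
Only numpy, scipy, OpenCV 4.12 (cv2) and the standard library are available. Lean on these libraries where they do the work, as an engineer would, in place of code of your own. Each camera call takes 0.05 s, during which the arm holds its last target. There are 200 camera calls.

## Working session

There is one attempt and no reset: what is moved stays moved. The work goes in short steps, Python scripts to look and compute and a tool call to move; the robot and the scene stay as the last step left them, time stands still between calls to the robot, and variables do not carry over. Pictures are saved under pics/ and viewed, at most 10 in all, crops included, and the job is handed in when it is done.

Besides the shell and the picture viewer there is one more tool, called after ">>>" in YAML: its name, and indented under it one key for each argument. arm_command: Moves the arm, as the interface text tells. Shift numbers are shares of 0.05 m and turn numbers shares of 8 degrees, none past 1 either way. Its arguments: {"type":"object","properties":{"hand":{"type":"array"},"dp":{"type":"array"},"rotation":{"type":"array"},"force":{"type":"number"}},"required":["hand","dp","rotation"]}

```bash
ls; mkdir -p pics; cat > h.py <<'E'
import numpy as np, cv2
from cell import ctrl
def K(im):
    f=240/np.tan(np.radians(im["fov_y"])/2)
    return np.array([[f,0,im["cx"]],[0,f,im["cy"]],[0,0,1.]])
def cloud(im,mask):
    v,u=np.nonzero(mask&(im["depth"]>0)); d=im["depth"][v,u]
    n=cv2.undistortPoints(np.stack([u,v],1).astype(np.float64)[:,None],K(im),np.array(im["distortion"],float))[:,0]
    c=np.stack([n[:,0]*d,-n[:,1]*d,-d],1)
    return c@np.array(im["attitude"]).T+np.array(im["xyz"])
def proj(im,P):
    c=(np.atleast_2d(P)-np.array(im["xyz"]))@np.array(im["attitude"])
    c=c*[1,-1,-1]
    return cv2.projectPoints(c,np.zeros(3),np.zeros(3),K(im),np.array(im["distortion"],float))[0][:,0]
def save(im,n): cv2.imwrite(f"pics/{n}.png",cv2.cvtColor(im["color"],cv2.COLOR_RGB2BGR))
E
python3 - <<'E'
from h import *
np.set_printoptions(precision=4,suppress=True)
s=ctrl.state(); print(s["time"],s["tcp_pos"],s["tcp_rot"],s["wrist_force"],s["opening"])
for c in ("top","side"):
    im=ctrl.get_image(c); save(im,c+"1"); print(c,im["xyz"],im["attitude"],im["fov_y"])
    for n in ("clip","pipe","collar","v_block","screwdriver"):
        for r in ctrl.trace(n,im)[:4]:
            P=cloud(im,r["pixels"])
            print(n,round(r["p"],2),np.array(r["extent"]).round(),im["color"][r["pixels"]].mean(0).round(), np.median(P,0),P.min(0),P.max(0))
E
```

```text
pics
0.0 [ 0.2619 -0.6217  0.2556] [[ 0.9215  0.3883 -0.0006]
 [ 0.3883 -0.9215  0.0012]
 [-0.0001 -0.0013 -1.    ]] [-0.4844  0.1331 -0.1734] 0.08552462471257692
top [0.4387 0.0201 1.1162] [[ 0.0152  0.9933 -0.1145]
 [-0.9995  0.0182  0.0251]
 [ 0.027   0.1141  0.9931]] 50.563190682561455
clip 0.71 [393. 263.  16.  18.] [ 84.  39. 103.] [ 0.5344 -0.1707  0.0422] [ 0.5177 -0.1884  0.0001] [ 0.5528 -0.1571  0.0727]
clip 0.65 [408. 297.  17.  10.] [ 36.  66. 134.] [ 0.4539 -0.2014  0.0576] [ 0.4411 -0.2252  0.0002] [ 0.4691 -0.19    0.0735]
clip 0.59 [363. 287.  19.  15.] [103. 100.  93.] [ 0.4791 -0.1045  0.0387] [ 0.4612 -0.1275 -0.0009] [ 0.4974 -0.0894  0.0725]
pipe 0.96 [238. 283. 140.  27.] [123. 118.  98.] [0.483  0.1586 0.0882] [ 0.4534  0.0097 -0.001 ] [0.5139 0.2942 0.1   ]
pipe 0.58 [363. 286.  22.  18.] [104. 102.  94.] [ 0.4796 -0.1045  0.0366] [ 0.4612 -0.1275 -0.0014] [ 0.5013 -0.0893  0.0725]
v_block 0.58 [233. 333.  28.  25.] [133. 128. 113.] [0.3736 0.1669 0.0302] [ 0.3498  0.1379 -0.0005] [0.3976 0.1977 0.0415]
screwdriver 0.56 [358. 204.  21.  43.] [149.  27.  23.] 
[... 511 characters left out ...]
0.4742 -0.1128  0.0367] [ 0.4599 -0.1245 -0.0015] [ 0.5197 -0.076   0.0679]
clip 0.55 [332. 353.  26.  46.] [ 96. 102. 144.] [ 0.451  -0.216   0.0345] [ 0.4404 -0.2285 -0.0023] [ 0.4762 -0.1668  0.0688]
pipe 0.6 [243. 224.  89.  68.] [167. 153. 130.] [0.481  0.1363 0.0854] [ 0.4571  0.0074 -0.001 ] [0.542  0.4494 0.0969]
collar 0.69 [229. 212.  14.  17.] [105.  99.  94.] [0.4719 0.1877 0.088 ] [0.4613 0.1816 0.0685] [0.4946 0.201  0.0969]
v_block 0.75 [190. 258.  30.  25.] [164. 153. 140.] [0.3717 0.1462 0.0233] [ 0.3464  0.136  -0.0033] [0.4111 0.2462 0.0355]
screwdriver 0.92 [401. 275.  89.  28.] [197. 116. 106.] [ 0.6576 -0.1023  0.0166] [ 0.6069 -0.1389 -0.0034] [ 0.8028 -0.0511  0.0274]
```

```bash
python3 - <<'E'
from h import *
a=cv2.imread("pics/side1.png")[170:390,150:450]; b=cv2.imread("pics/top1.png")[190:360,150:450]
a=cv2.resize(a,(0,0),fx=2.6,fy=2.6,interpolation=cv2.INTER_CUBIC); b=cv2.resize(b,(0,0),fx=2.6,fy=2.6,interpolation=cv2.INTER_CUBIC)
cv2.imwrite("pics/a.png",a);cv2.imwrite("pics/b.png",b)
E
```

```text
(no output)
```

View pics/a.png

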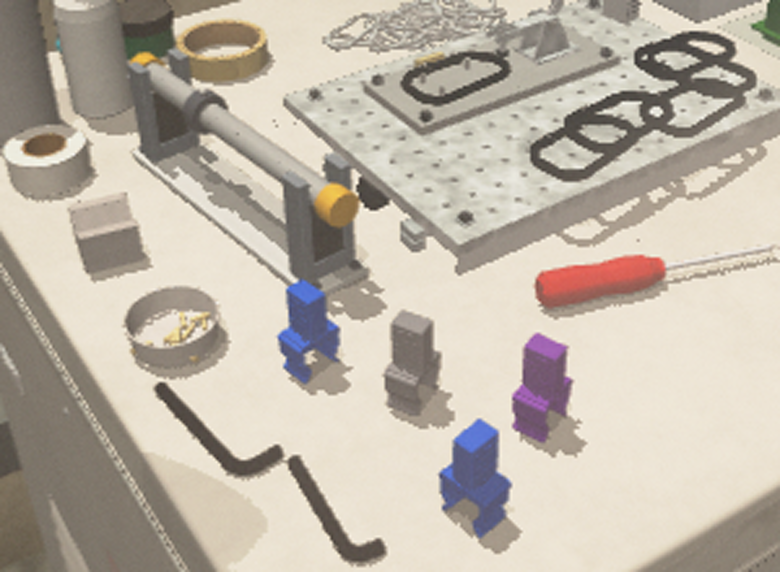

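View pics/b.png

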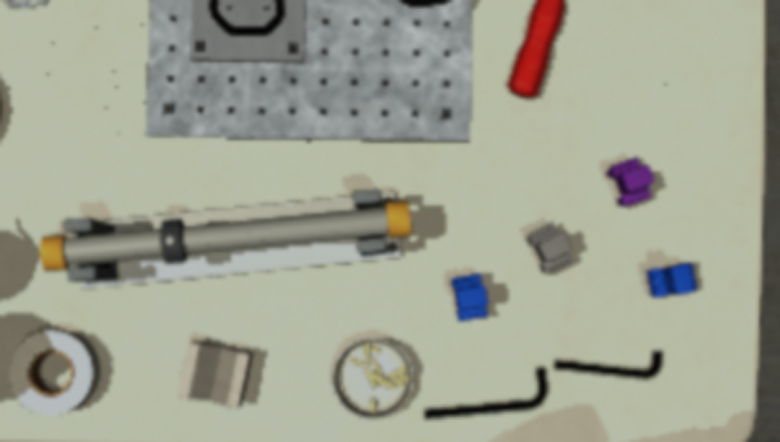

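The grey clip is at side (307,313), top (363,287). Blue look-alikes are at side (268,295) and (332,353), and a purple one at (359,318); only the unpainted grey one fits. I'm moving above it to look closer.

>>> arm_command:
  hand: [0, 0, 0, 0, 0, 0, 0, 0, 0, 0, 0]
  dp:
    - [0.8, -0.78, 0]
    - [0.8, -0.78, 0]
    - [0.8, -0.78, 0]
    - [0.8, -0.78, 0]
    - [0.8, -0.78, 0]
    - [0.8, -0.78, 0]
    - [0.8, -0.78, 0]
    - [0.8, -0.78, 0]
    - [0.8, -0.78, 0]
    - [0.8, -0.78, 0]
    - [0, 0, 0]
  rotation:
    - [0, 0, 0]
    - [0, 0, 0]
    - [0, 0, 0]
    - [0, 0, 0]
    - [0, 0, 0]
    - [0, 0, 0]
    - [0, 0, 0]
    - [0, 0, 0]
    - [0, 0, 0]
    - [0, 0, 0]
    - [0, 0, 0]

```text
time: 1.98
tcp_pos: [0.4806, -0.1033, 0.2566]
tcp_rot: [[0.919, 0.394, 0.001], [0.394, -0.919, 0.001], [0.001, -0.0, -1.0]]
wrist_force: [-0.2, -0.6, -0.3]
opening: 0.0855
finger_force: 0.0
```

```bash
python3 - <<'E'
from h import *
np.set_printoptions(precision=4,suppress=True)
s=ctrl.state(); print(s["time"],s["tcp_pos"],s["tcp_rot"],s["wrist_force"],s["joint_positions"])
im=ctrl.get_image("wrist"); save(im,"w1"); print(im["xyz"],im["attitude"])
for r in ctrl.trace("clip",im)[:4]:
    P=cloud(im,r["pixels"]); T=P[P[:,2]>0.062]
    print(round(r["p"],2),np.array(r["extent"]).round(),im["color"][r["pixels"]].mean(0).round(),len(T))
    if len(T)>30:
        (c,sz,a)=cv2.minAreaRect(T[:,:2].astype(np.float32)*1000); print(" tabtop",c,sz,a,np.median(T[:,2]))
im=ctrl.get_image("top")
for n in ("pipe","collar"):
  for r in ctrl.trace(n,im)[:2]:
    P=cloud(im,r["pixels"]); print(n,r["p"],r["extent"],np.median(P,0))
    if n=="pipe":
        for y in np.arange(0.02,0.3,0.02):
            q=P[(abs(P[:,1]-y)<.005)&(P[:,2]>.076)&(P[:,2]<.12)]
            if len(q): print(round(y,2),len(q),q[:,0].min(),q[:,0].max(),np.median(q[:,0]),q[:,2].max())
    if n=="pipe" : break
E
```

```text
1.975 [ 0.4806 -0.1033  0.2566] [[ 0.9192  0.3939  0.001 ]
 [ 0.3939 -0.9192  0.001 ]
 [ 0.0013 -0.0005 -1.    ]] [-0.1504 -0.6067 -0.2641] [ 0.3369  0.1399 -0.2788  1.9928  0.044   1.0138 -1.1285]
[ 0.5498 -0.0745  0.3737] [[ 0.3935  0.8778  0.2732]
 [-0.9193  0.3756  0.1172]
 [ 0.0002 -0.2972  0.9548]]
0.93 [236. 216.  47.  44.] [ 45.  63. 108.] 546
 tabtop (439.02435302734375, -40.691078186035156) (16.700307846069336, 24.144893646240234) 10.520764350891113 0.06653798461588392
0.85 [321. 204.  28.  38.] [104. 100.  93.] 546
 tabtop (479.6613464355469, -106.44268035888672) (17.22173309326172, 23.854415893554688) 25.859106063842773 0.06664563602824172
0.75 [404. 272.  44.  54.] [39. 56. 98.] 488
 tabtop (455.1641845703125, -208.55845642089844) (24.07010841369629, 16.65494155883789) 10.461442947387695 0.06659825824499552
0.73 [414. 178.  47.  43.] [ 93.  54. 105.] 601
 tabtop (535.4307250976562, -173.0332794189453) (17.316173553466797, 24.090065002441406) 20.64557647705078 0.0666410204276392
pipe 0.69 [237.6, 282.0, 140.8, 27.3] [0.4826 0.1575 0.0884]
0.02 67 0.48636850818985095 0.513
[... 467 characters left out ...]
4 0.092579333113473
0.14 53 0.4743372531101143 0.49478814401902904 0.48418212508606817 0.09327506804977603
0.16 53 0.47206391801176906 0.4924877110472591 0.48173910626483585 0.0939208630563988
0.18 60 0.465374670468997 0.49006667667610476 0.479404077350596 0.09340668640370486
0.2 60 0.4631762234661237 0.4934595560291073 0.476982739912175 0.09967409431051788
0.22 52 0.46483080065383847 0.485185322839242 0.4737369204502103 0.09373319950155978
0.24 44 0.4642925958419558 0.48066223863479624 0.47235226652430584 0.0924698414191274
0.26 51 0.4599536640291136 0.4803049033336086 0.4699194277052929 0.09445371073834252
0.28 71 0.45355827203997623 0.4800610231560404 0.4672794597832826 0.0966790684741512
```

View pics/w1.png

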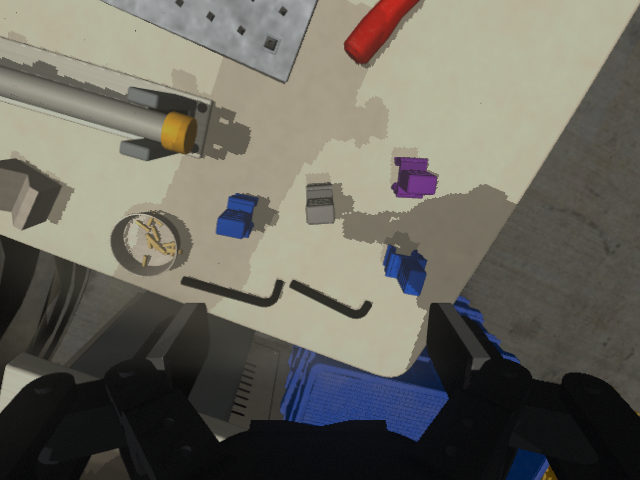

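>>> arm_command:
  hand: [0, 0, 0, 0, 0, 0, 0, 0, 0, 0, 0, 0]
  dp:
    - [0, 0, 0]
    - [0, 0, 0]
    - [0, 0, 0]
    - [0, 0, 0]
    - [0, 0, 0]
    - [0, 0, 0]
    - [0, 0, 0]
    - [0, 0, 0.5]
    - [0, 0, 0.6]
    - [0, 0, 0.6]
    - [0, 0, 0.5]
    - [0.05, 0.045, 0]
  rotation:
    - [0, 0, 0.99]
    - [0, 0, 0.99]
    - [0, 0, 0.99]
    - [0, 0, 0.99]
    - [0, 0, 0.99]
    - [0, 0, 0.99]
    - [0, 0, 0.99]
    - [0, 0, 0.99]
    - [0, 0, 0.99]
    - [0, 0, 0.99]
    - [0, 0, 0.99]
    - [0, 0, 0]

```text
time: 3.72
tcp_pos: [0.4771, -0.1112, 0.1451]
tcp_rot: [[0.434, -0.901, -0.003], [-0.901, -0.434, 0.0], [-0.002, 0.003, -1.0]]
wrist_force: [0.3, -0.5, 0.3]
opening: 0.0854
finger_force: 0.0
```

```bash
python3 - <<'E'
from h import *
np.set_printoptions(precision=4,suppress=True)
s=ctrl.state(); print(s["time"],s["tcp_pos"],s["tcp_rot"],s["wrist_force"],s["joint_positions"])
p,R=np.array(s["tcp_pos"]),np.array(s["tcp_rot"])
im=ctrl.get_image("wrist"); save(im,"w2")
for r in ctrl.trace("clip",im)[:4]:
    P=cloud(im,r["pixels"]); T=P[P[:,2]>0.062]
    print(round(r["p"],2),np.array(r["extent"]).round(),im["color"][r["pixels"]].mean(0).round(),len(T))
    if len(T)>30:
        (c,sz,a)=cv2.minAreaRect(T[:,:2].astype(np.float32)*1000); print(" tabtop",c,sz,a,np.median(T[:,2]),"in tool",(np.r_[np.array(c)/1000,.063]-p)@R)
print("tool y yaw",np.degrees(np.arctan2(R[1,1],R[0,1])))
E
```

```text
3.725 [ 0.4771 -0.1112  0.1451] [[ 0.4338 -0.901  -0.003 ]
 [-0.901  -0.4338  0.0003]
 [-0.0016  0.0026 -1.    ]] [ 0.3046 -0.5229  0.3147] [ 0.202   0.2733 -0.1204  2.1088  0.0468  0.765  -2.6408]
0.94 [309. 252.  56.  68.] [84. 81. 75.] 1185
 tabtop (479.9725036621094, -106.57023620605469) (16.907588958740234, 24.630887985229492) 25.872596740722656 0.0665897666673341 in tool [-0.0028 -0.0048  0.0821]
0.8 [320. 354.  62.  90.] [43. 57. 93.] 911
 tabtop (438.6961364746094, -41.27387619018555) (17.525188446044922, 24.393171310424805) 10.079686164855957 0.06641170847705094 in tool [-0.0795  0.0041  0.0823]
0.65 [271. 109.  64.  55.] [86. 48. 99.] 1710
 tabtop (535.731201171875, -173.44265747070312) (17.377132415771484, 24.148588180541992) 20.215423583984375 0.06659938364907345 in tool [ 0.0817 -0.026   0.0819]
0.62 [426. 115.  82.  71.] [28. 44. 81.] 1665
 tabtop (455.08062744140625, -208.97146606445312) (24.70574188232422, 16.984966278076172) 11.089508056640625 0.06654278182250623 in tool [0.0787 0.0621 0.0822]
tool y yaw -154.29086051197567
```

View pics/w2.png

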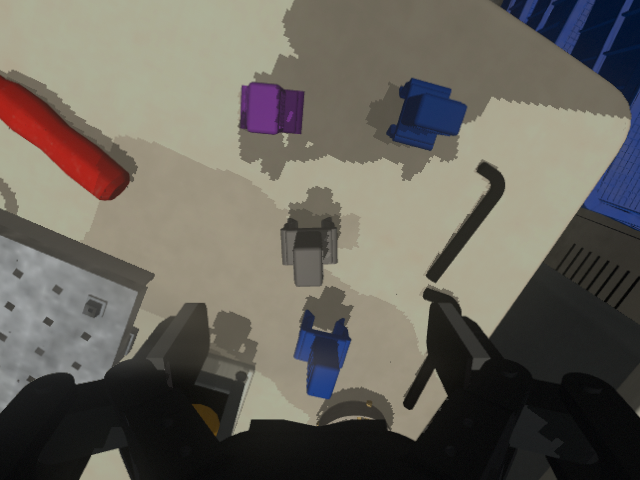

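Closing left-right on the tab is right, but joint 7 is near its limit. I'm taking the half turn now so that there is range left at the pipe.

>>> arm_command:
  hand: [0, 0, 0, 0, 0, 0, 0, 0, 0, 0, 0, 0]
  dp:
    - [0, 0, 0]
    - [0, 0, 0]
    - [0, 0, 0]
    - [0, 0, 0]
    - [0, 0, 0]
    - [0, 0, 0]
    - [0, 0, 0]
    - [0, 0, 0]
    - [0, 0, 0]
    - [0, 0, 0]
    - [0, 0, 0]
    - [0, 0, 0]
  rotation:
    - [0, 0, -0.95]
    - [0, 0, -0.95]
    - [0, 0, -0.95]
    - [0, 0, -0.95]
    - [0, 0, -0.95]
    - [0, 0, -0.95]
    - [0, 0, -0.95]
    - [0, 0, -0.95]
    - [0, 0, -0.95]
    - [0, 0, -0.95]
    - [0, 0, -0.95]
    - [0, 0, -0.95]

```text
time: 5.32
tcp_pos: [0.479, -0.1112, 0.1478]
tcp_rot: [[0.889, 0.459, 0.002], [0.459, -0.889, -0.001], [0.001, 0.002, -1.0]]
wrist_force: [-0.3, -1.1, 0.7]
opening: 0.0854
finger_force: 0.0
```

>>> arm_command:
  hand: [0, 0, 0, 0, 0, 0, 0, 0, 0, 0, 0, 0]
  dp:
    - [0, 0, 0]
    - [0, 0, 0]
    - [0, 0, 0]
    - [0, 0, 0]
    - [0, 0, 0]
    - [0, 0, 0]
    - [0, 0, 0]
    - [0, 0, 0]
    - [0, 0, 0]
    - [0, 0, 0]
    - [0, 0, 0]
    - [0, 0, 0]
  rotation:
    - [0, 0, -0.95]
    - [0, 0, -0.95]
    - [0, 0, -0.95]
    - [0, 0, -0.95]
    - [0, 0, -0.95]
    - [0, 0, -0.95]
    - [0, 0, -0.95]
    - [0, 0, -0.95]
    - [0, 0, -0.95]
    - [0, 0, -0.95]
    - [0, 0, -0.95]
    - [0, 0, 0]

```text
time: 6.82
tcp_pos: [0.4787, -0.1113, 0.1474]
tcp_rot: [[-0.351, 0.936, 0.001], [0.936, 0.351, -0.001], [-0.001, 0.001, -1.0]]
wrist_force: [0.1, -0.2, -0.2]
opening: 0.0852
finger_force: 0.0
```

```bash
python3 - <<'E'
from h import *
np.set_printoptions(precision=4,suppress=True)
s=ctrl.state(); print(s["time"],s["tcp_pos"],s["tcp_rot"],s["wrist_force"],s["joint_positions"])
p,R=np.array(s["tcp_pos"]),np.array(s["tcp_rot"])
print("tool y yaw",np.degrees(np.arctan2(R[1,1],R[0,1])))
im=ctrl.get_image("wrist"); save(im,"w3")
for r in ctrl.trace("clip",im)[:4]:
    P=cloud(im,r["pixels"]); T=P[P[:,2]>0.062]
    if len(T)>30:
        (c,sz,a)=cv2.minAreaRect(T[:,:2].astype(np.float32)*1000); print(im["color"][r["pixels"]].mean(0).round()," tabtop",c,sz,a,np.median(T[:,2]),"in tool",(np.r_[np.array(c)/1000,.063]-p)@R)
E
```

```text
6.825 [ 0.4787 -0.1113  0.1474] [[-0.3509  0.9364  0.0014]
 [ 0.9364  0.3509 -0.001 ]
 [-0.0014  0.001  -1.    ]] [ 0.0549 -0.2009 -0.2041] [ 0.6985  0.3419 -0.7016  2.079   0.3021  0.8189  0.1753]
tool y yaw 20.544289832516288
[39. 46. 69.]  tabtop (454.6307373046875, -208.11471557617188) (23.538089752197266, 17.727249145507812) 12.0775785446167 0.06652995564800833 in tool [-0.0821 -0.0566  0.0845]
[63. 39. 70.]  tabtop (535.1253662109375, -172.7489471435547) (17.373992919921875, 23.961599349975586) 19.650928497314453 0.06665088032508651 in tool [-0.0772  0.0312  0.0846]
[ 39.  63. 118.]  tabtop (438.1862487792969, -40.80730438232422) (17.196313858032227, 24.18996238708496) 10.935275077819824 0.06658008163500967 in tool [ 0.0804 -0.0133  0.0843]
```

>>> arm_command:
  hand: [60, 60, 60, 60, 60, 60]
  dp:
    - [0.076, 0.062, 0]
    - [0, 0, 0]
    - [0, 0, 0.4]
    - [0, 0, 0.5]
    - [0, 0, 0.4]
    - [0, 0, 0]
  rotation:
    - [0, 0, -0.67]
    - [0, 0, 0]
    - [0, 0, 0]
    - [0, 0, 0]
    - [0, 0, 0]
    - [0, 0, 0]

```text
time: 7.68
tcp_pos: [0.4792, -0.1057, 0.0803]
tcp_rot: [[-0.436, 0.9, -0.002], [0.9, 0.436, 0.001], [0.002, -0.002, -1.0]]
wrist_force: [0.5, -0.1, 0.4]
opening: 0.0651
finger_force: 0.0
```

```bash
python3 - <<'E'
from h import *
np.set_printoptions(precision=4,suppress=True)
s=ctrl.state(); print(s["time"],s["opening"])
p,R=np.array(s["tcp_pos"]),np.array(s["tcp_rot"])
print(p,"tool y yaw",np.degrees(np.arctan2(R[1,1],R[0,1])),"to go",(np.array([.4798,-.1065,.063])-p)@R)
im=ctrl.get_image("wrist"); save(im,"w4")
print(proj(im,p), proj(im,[[.4798,-.1065,.067]]))
E
```

```text
7.675 0.06512224017231055
[ 0.4792 -0.1057  0.0803] tool y yaw 25.833409385426002 to go [-0.001   0.0002  0.0173]
[[321.51   339.7317]] [[321.6795 322.9049]]
```

View pics/w4.png

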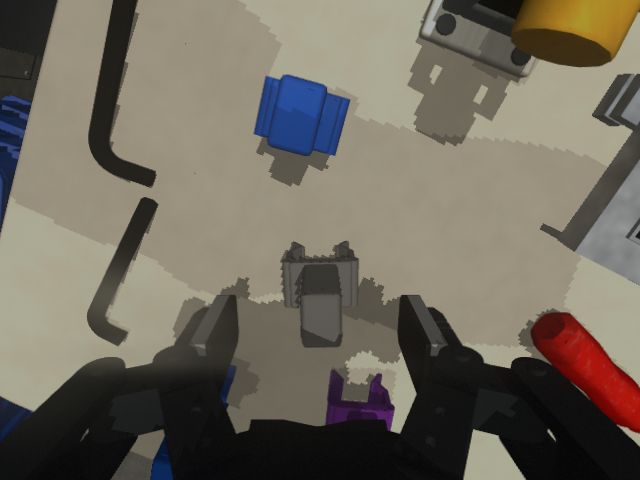

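The grey tab at (321,320) is centred between the pads. I'll descend, grip and lift.

>>> arm_command:
  hand: [60, 60, 255, 255, 255, 255, 255, 255]
  dp:
    - [-0.02, 0, 0.34]
    - [0, 0, 0]
    - [0, 0, 0]
    - [0, 0, 0]
    - [0, 0, 0]
    - [0, 0, 0]
    - [0, 0, 0]
    - [0, 0, 0]
  rotation:
    - [0, 0, 0]
    - [0, 0, 0]
    - [0, 0, 0]
    - [0, 0, 0]
    - [0, 0, 0]
    - [0, 0, 0]
    - [0, 0, 0]
    - [0, 0, 0]
  force: 50

```text
time: 8.72
tcp_pos: [0.4805, -0.1068, 0.0646]
tcp_rot: [[-0.437, 0.9, 0.0], [0.9, 0.437, -0.0], [-0.0, 0.0, -1.0]]
wrist_force: [-0.3, 0.1, 7.2]
opening: 0.0152
finger_force: 51.3
```

>>> arm_command:
  hand: [255, 255, 255, 255, 255, 255, 255, 255, 255, 255, 255, 255]
  dp:
    - [0, 0, -0.4]
    - [0, 0, -0.6]
    - [0, 0, -0.7]
    - [0, 0, -0.7]
    - [0, 0, -0.6]
    - [0.7, 0.11, 0]
    - [0.7, 0.11, 0]
    - [0.7, 0.11, 0]
    - [0.7, 0.11, 0]
    - [0.7, 0.11, 0]
    - [0.6, 0.11, 0]
    - [0, 0, 0]
  rotation:
    - [0, 0, 0]
    - [0, 0, 0.6]
    - [0, 0, 0.6]
    - [0, 0, 0.6]
    - [0, 0, 0.59]
    - [0, 0, 0]
    - [0, 0, 0]
    - [0, 0, 0]
    - [0, 0, 0]
    - [0, 0, 0]
    - [0, 0, 0]
    - [0, 0, 0]

```text
time: 10.22
tcp_pos: [0.4887, 0.1032, 0.2155]
tcp_rot: [[-0.122, 0.993, 0.001], [0.993, 0.122, 0.001], [0.001, 0.001, -1.0]]
wrist_force: [0.5, -0.3, -0.6]
opening: 0.0153
finger_force: 50.4
```

```bash
cat > m.py <<'E'
from h import *
np.set_printoptions(precision=4,suppress=True)
s=ctrl.state(); print(s["time"],s["opening"],s["wrist_force"],s["joint_positions"])
p,R=np.array(s["tcp_pos"]),np.array(s["tcp_rot"])
print(p,"tool y yaw",np.degrees(np.arctan2(R[1,1],R[0,1])),R[:,2])
for cam in ("wrist","top","side"):
    im=ctrl.get_image(cam); save(im,f"{cam}_{s['time']:.2f}")
    print("==",cam)
    for n in ("pipe","collar","clip"):
        for r in ctrl.trace(n,im)[:3]:
            P=cloud(im,r["pixels"]); print(n,round(r["p"],2),np.array(r["extent"]).round(),np.median(P,0))
            if n=="collar": print("  y 3..97%",np.percentile(P[:,1],[3,97]),P[:,2].max())
            if n=="pipe":
                Q=P[(P[:,2]>.082)&(P[:,2]<.095)&(abs(P[:,0]-.485)<.03)&(P[:,1]>.05)&(P[:,1]<.17)]
                if len(Q)>50:
                    A=[]
                    for y in np.arange(.05,.17,.01):
                        q=Q[abs(Q[:,1]-y)<.005]
                        if len(q)>8: A.append([y,(np.percentile(q[:,0],2)+np.percentile(q[:,0],98))/2,np.percentile(q[:,2],95)])
                    A=np.array(A); f=np.polyfit(A[:,0],A[:,1],1); print("  axis x at y=.1",np.polyval(f,.1),"slope deg",np.degrees(np.arctan(f[0])),"top z",np.median(A[:,2]),len(A))
            if n=="clip":
                T=P[P[:,2]>P[:,2].max()-.004]
                print("   ",im["color"][r["pixels"]].mean(0).round(),"z",np.percentile(P[:,2],[1,99]))
E
python3 m.py
```

```text
10.225 0.015347010294492694 [ 0.5088 -0.2953 -0.5888] [ 0.3609  0.2719 -0.7993  1.998   0.2358  0.9635 -0.4338]
[0.4887 0.1032 0.2155] tool y yaw 6.9858641598499025 [ 0.0008  0.0011 -1.    ]
== wrist
collar 0.87 [320.  89.  54.  30.] [0.4781 0.1935 0.0923]
  y 3..97% [0.1855 0.2015] 0.09876016132679766
clip 0.7 [237. 342.  23.  24.] [ 0.4251 -0.0327  0.0274]
    [64. 71. 96.] z [0.0027 0.0385]
clip 0.6 [317. 307.  88. 119.] [0.4868 0.1128 0.2089]
    [73. 70. 66.] z [0.1544 0.2187]
== top
pipe 0.54 [236. 282. 144.  28.] [0.4738 0.2678 0.0896]
clip 0.76 [408. 299.  17.  12.] [ 0.4539 -0.2013  0.0536]
    [ 33.  61. 126.] z [0.0016 0.0719]
clip 0.69 [332. 304.  16.  23.] [ 0.4391 -0.0405  0.0369]
    [ 34.  59. 116.] z [0.01   0.0727]
clip 0.62 [393. 261.  15.  19.] [ 0.5341 -0.1713  0.0477]
    [ 93.  42. 115.] z [0.0176 0.0708]
== side
pipe 0.9 [246. 226.  87.  67.] [0.482  0.1234 0.0852]
  axis x at y=.1 0.4878491040970009 slope deg -8.528436350248947 top z 0.08811742255315504 12
collar 0.7 [230. 213.  16.  18.] [0.4715 0.1875 0.0859]
  y 3..97% [0.1824 0.1991] 0.09634664016896222
collar 0.43 [251. 184.  20.  39.] [0.489  0.0911 0.1787]
  y 3..97% [0.0864 0.36  ] 0.21654741800695165
clip 0.81 [267. 295.  22.  35.] [ 0.434  -0.0464  0.0324]
    [ 83.  92. 132.] z [-0.0024  0.0673]
clip 0.81 [330. 352.  28.  43.] [ 0.4511 -0.2156  0.0339]
    [ 77.  88. 135.] z [-0.0012  0.0674]
clip 0.6 [249. 186.  21.  38.] [0.4874 0.0908 0.1796]
    [105.  98.  91.] z [0.0162 0.2162]
```

```bash
python3 - <<'E'
from h import *
np.set_printoptions(precision=4,suppress=True)
im=ctrl.get_image("wrist"); save(im,"w5")
P=cloud(im,np.ones((480,640),bool))
M=P[(P[:,2]>.074)&(P[:,2]<.105)&(P[:,1]<.32)&(abs(P[:,0]-.48)<.05)]
A=[]
for y in np.arange(.05,.3,.01):
    q=M[(abs(M[:,1]-y)<.005)]
    if len(q)>20:
        # circle fit r=.011 in xz
        from scipy.optimize import least_squares
        f=least_squares(lambda c:np.hypot(q[:,0]-c[0],q[:,2]-c[1])-.011,[.4887-(y-.1)*.119,.078],loss="soft_l1",f_scale=.0005)
        A.append([y,len(q),f.x[0],f.x[1],q[:,2].max()]); 
A=np.array(A); print(A)
g=A[(A[:,4]<.092)]; print(np.polyfit(g[:,0]-.1,g[:,2],1))
C=P[(P[:,2]>.15)&(P[:,2]<.225)&(abs(P[:,0]-.4887)<.03)&(abs(P[:,1]-.1032)<.03)]
for a,b in ((.15,.165),(.165,.175),(.175,.184),(.21,.225)):
    q=C[(C[:,2]>a)&(C[:,2]<b)]; print(a,len(q),q.min(0) if len(q) else '',q.max(0) if len(q) else '')
r=ctrl.trace("collar",im)[0]; Q=cloud(im,r["pixels"]);u=np.array([-.119,.993]);t=Q[:,:2]@u
h,e=np.histogram(t,40);print(h,e[[0,-1]], "face y at axis", )
E
```

```text
[[  0.08   357.       0.4912   0.0772   0.0899]
 [  0.09   424.       0.4901   0.0772   0.0899]
 [  0.1    433.       0.4889   0.0772   0.0893]
 [  0.11   450.       0.4878   0.0771   0.0903]
 [  0.12   474.       0.4866   0.0772   0.0899]
 [  0.13   491.       0.4854   0.0772   0.0899]
 [  0.14   515.       0.4843   0.0771   0.0894]
 [  0.15   523.       0.4831   0.0772   0.0902]
 [  0.16   538.       0.4819   0.0771   0.0899]
 [  0.17   565.       0.4807   0.0771   0.0896]
 [  0.18   613.       0.4794   0.0771   0.0904]
 [  0.19   974.       0.4784   0.1007   0.0988]
 [  0.2    836.       0.4786   0.084    0.098 ]
 [  0.21   661.       0.4761   0.0772   0.0899]
 [  0.22   673.       0.4749   0.0772   0.0903]
 [  0.23   692.       0.4738   0.077    0.09  ]
 [  0.24   354.       0.4728   0.0771   0.0899]]
[-0.1159  0.4889]
0.15 449 [0.4707 0.1037 0.1504] [0.5022 0.1143 0.165 ]
0.165 130 [0.4697 0.1069 0.1651] [0.5033 0.1146 0.175 ]
0.175 1338 [0.4684 0.0967 0.175 ] [0.5062 0.1151 0.184 ]
0.21 4408 [0.4661 0.0869 0.21  ] [0.5084 0.114  0.225 ]
[85 58 54 61 58 58 66 63 66 67 57 61 65 60 65 63 62 61 61 60 64 65 67 62
 56 38  1  1  0  0  0  0  0  0  0  0  0  0  1  2] [0.1274 0.1523] face y at axis
```

View pics/w5.png

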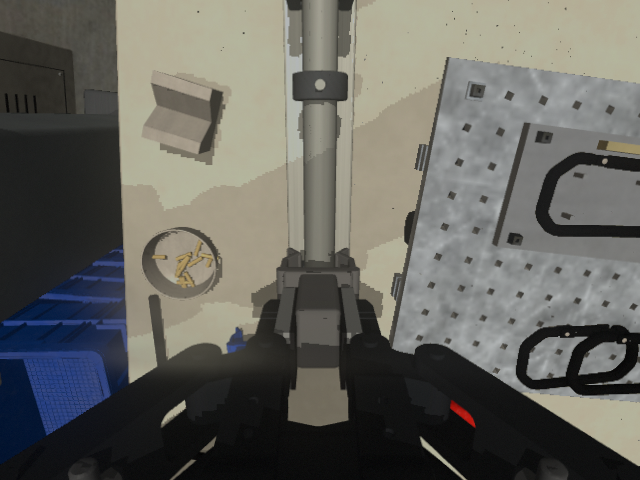

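>>> arm_command:
  hand: [255, 255, 255, 255, 255]
  dp:
    - [0, 0, 0.4]
    - [0, 0, 0.5]
    - [0, 0, 0.4]
    - [0, 0, 0]
    - [0, 0, 0]
  rotation:
    - [0, 0, 0.047]
    - [0, 0, 0]
    - [0, 0, 0]
    - [0, 0, 0]
    - [0, 0, 0]

```text
time: 11.55
tcp_pos: [0.4893, 0.101, 0.1499]
tcp_rot: [[-0.112, 0.994, 0.001], [0.994, 0.112, 0.0], [0.0, 0.001, -1.0]]
wrist_force: [0.7, 0.0, -0.6]
opening: 0.0149
finger_force: 50.4
```

>>> arm_command:
  hand: [255, 255, 255]
  dp:
    - [0, -0.01, 0.08]
    - [0, 0, 0.08]
    - [0, 0, 0]
  rotation:
    - [0, 0, 0]
    - [0, 0, 0]
    - [0, 0, 0]

```text
time: 11.92
tcp_pos: [0.4891, 0.1007, 0.1416]
tcp_rot: [[-0.111, 0.994, 0.001], [0.994, 0.111, 0.0], [0.0, 0.001, -1.0]]
wrist_force: [3.0, -0.7, 2.7]
opening: 0.0152
finger_force: 50.8
```

>>> arm_command:
  hand: [255, 255, 255]
  dp:
    - [0, 0, 0.06]
    - [0, 0, 0.06]
    - [0, 0, 0]
  rotation:
    - [0, 0, 0]
    - [0, 0, 0]
    - [0, 0, 0]

```text
time: 12.3
tcp_pos: [0.4894, 0.1009, 0.1357]
tcp_rot: [[-0.111, 0.994, 0.002], [0.994, 0.111, 0.001], [0.0, 0.002, -1.0]]
wrist_force: [5.8, 0.5, 7.4]
opening: 0.0152
finger_force: 51.3
```

>>> arm_command:
  hand: [255, 255]
  dp:
    - [0, 0.02, 0]
    - [0, 0, 0]
  rotation:
    - [0, 0, 0]
    - [0, 0, 0]

```text
time: 12.55
tcp_pos: [0.4898, 0.1009, 0.1355]
tcp_rot: [[-0.111, 0.994, 0.001], [0.994, 0.111, 0.0], [0.0, 0.001, -1.0]]
wrist_force: [1.5, 0.3, 7.2]
opening: 0.0149
finger_force: 51.5
```

Centring the clip on the pipe took out the side force. I'll push on in small steps.

>>> arm_command:
  hand: [255, 255, 255]
  dp:
    - [0, 0.006, 0.06]
    - [0, 0, 0.04]
    - [0, 0, 0]
  rotation:
    - [0, 0, 0]
    - [0, 0, 0]
    - [0, 0, 0]

```text
time: 12.92
tcp_pos: [0.4899, 0.1009, 0.1305]
tcp_rot: [[-0.111, 0.994, 0.0], [0.994, 0.111, 0.0], [-0.0, 0.0, -1.0]]
wrist_force: [0.6, -0.6, 10.8]
opening: 0.0153
finger_force: 52.0
```

>>> arm_command:
  hand: [255, 255, 255]
  dp:
    - [0, 0, 0.04]
    - [0, 0, 0.02]
    - [0, 0, 0]
  rotation:
    - [0, 0, 0]
    - [0, 0, 0]
    - [0, 0, 0]

```text
time: 13.3
tcp_pos: [0.4899, 0.101, 0.1277]
tcp_rot: [[-0.111, 0.994, 0.0], [0.994, 0.111, 0.0], [-0.0, 0.0, -1.0]]
wrist_force: [0.2, -0.6, 13.2]
opening: 0.0154
finger_force: 52.3
```

>>> arm_command:
  hand: [255, 255, 255]
  dp:
    - [0, 0, 0.03]
    - [0, 0, 0.02]
    - [0, 0, 0]
  rotation:
    - [0, 0, 0]
    - [0, 0, 0]
    - [0, 0, 0]

```text
time: 13.68
tcp_pos: [0.49, 0.101, 0.1253]
tcp_rot: [[-0.111, 0.994, 0.001], [0.994, 0.111, 0.0], [-0.0, 0.001, -1.0]]
wrist_force: [-0.1, -0.2, 13.6]
opening: 0.015
finger_force: 52.6
```

>>> arm_command:
  hand: [255, 255, 255]
  dp:
    - [0, 0, 0.03]
    - [0, 0, 0.02]
    - [0, 0, 0]
  rotation:
    - [0, 0, 0]
    - [0, 0, 0]
    - [0, 0, 0]

```text
time: 14.05
tcp_pos: [0.4898, 0.1009, 0.1223]
tcp_rot: [[-0.111, 0.994, 0.0], [0.994, 0.111, 0.0], [0.0, 0.0, -1.0]]
wrist_force: [0.9, -0.3, 4.5]
opening: 0.0153
finger_force: 51.2
```

>>> arm_command:
  hand: [255, 255, 255]
  dp:
    - [0, 0, 0.03]
    - [0, 0, 0.01]
    - [0, 0, 0]
  rotation:
    - [0, 0, 0]
    - [0, 0, 0]
    - [0, 0, 0]

```text
time: 14.42
tcp_pos: [0.4898, 0.1009, 0.1204]
tcp_rot: [[-0.111, 0.994, 0.0], [0.994, 0.111, 0.0], [0.0, 0.0, -1.0]]
wrist_force: [0.3, 1.6, 7.7]
opening: 0.0149
finger_force: 51.4
```

It snapped on, with the force dropping from 13.6 to 4.5 N. A moderate extra press will confirm the crown is down.

>>> arm_command:
  hand: [255, 255, 255]
  dp:
    - [0, 0, 0.04]
    - [0, 0, 0.04]
    - [0, 0, 0]
  rotation:
    - [0, 0, 0]
    - [0, 0, 0]
    - [0, 0, 0]

```text
time: 14.8
tcp_pos: [0.4898, 0.1009, 0.1165]
tcp_rot: [[-0.111, 0.994, 0.0], [0.994, 0.111, 0.0], [0.0, 0.0, -1.0]]
wrist_force: [-0.6, -1.2, 11.2]
opening: 0.0151
finger_force: 51.9
```

>>> arm_command:
  hand: [255, 255, 255, 255]
  dp:
    - [0, 0, -0.08]
    - [0, 0, -0.08]
    - [0, 0, -0.04]
    - [0, 0, 0]
  rotation:
    - [0, 0, 0]
    - [0, 0, 0]
    - [0, 0, 0]
    - [0, 0, 0]

```text
time: 15.3
tcp_pos: [0.4898, 0.1008, 0.1263]
tcp_rot: [[-0.111, 0.994, 0.0], [0.994, 0.111, 0.0], [0.0, 0.0, -1.0]]
wrist_force: [2.2, 2.8, 1.0]
opening: 0.0154
finger_force: 50.8
```

>>> arm_command:
  hand: [255, 255, 255, 255, 255, 255, 255, 255, 255]
  dp:
    - [0.1, 0, 0]
    - [0.15, -0.001, 0]
    - [0.15, -0.001, 0]
    - [0.15, -0.001, 0]
    - [0.15, -0.001, 0]
    - [0.15, -0.001, 0]
    - [0.15, -0.001, 0]
    - [0.1, 0, 0]
    - [0, 0, 0]
  rotation:
    - [0, 0, 0]
    - [0, 0, 0]
    - [0, 0, 0]
    - [0, 0, 0]
    - [0, 0, 0]
    - [0, 0, 0]
    - [0, 0, 0]
    - [0, 0, 0]
    - [0, 0, 0]

```text
time: 16.42
tcp_pos: [0.4832, 0.1564, 0.1264]
tcp_rot: [[-0.112, 0.994, 0.0], [0.994, 0.112, 0.001], [0.001, 0.0, -1.0]]
wrist_force: [-0.4, 3.0, 2.1]
opening: 0.015
finger_force: 50.7
```

```bash
python3 - <<'E'
from h import *
np.set_printoptions(precision=4,suppress=True)
s=ctrl.state();print(s["tcp_pos"],s["wrist_force"])
im=ctrl.get_image("wrist"); save(im,"w6")
P=cloud(im,np.ones((480,640),bool)); u=np.array([-.115,.9934]); n=np.array([.9934,.115])
w=(P[:,:2]-[.4889,.1]); t=w@u; d=w@n
def rng(m,l): print(l,m.sum(),np.percentile(t[m],[1,5,50,95,99]) if m.sum()>5 else '')
rng((abs(d)<.007)&(abs(P[:,2]-.097)<.003)&(t>.06)&(t<.15),"collar top")
rng((abs(d)<.007)&(P[:,2]>.1225)&(P[:,2]<.132)&(abs(t-.05)<.03),"tab top")
rng((abs(d)<.016)&(P[:,2]>.085)&(P[:,2]<.0975)&(t<.083)&(t>.04)&(abs(d)>.012),"crown")
print("tcp t",(np.array(s["tcp_pos"])[:2]-[.4889,.1])@u)
E
```

```text
[0.4832 0.1564 0.1264] [-0.395   2.9637  2.0639]
collar top 503 [0.0683 0.0686 0.0928 0.1002 0.1015]
tab top 2605 [0.0461 0.0476 0.0596 0.0691 0.0694]
crown 411 [0.0607 0.0618 0.0666 0.0692 0.0694]
tcp t 0.05667315750184294
```

>>> arm_command:
  hand: [255, 255, 255]
  dp:
    - [0.1, 0, 0]
    - [0.1, 0, 0]
    - [0.02, 0, 0]
  rotation:
    - [0, 0, 0]
    - [0, 0, 0]
    - [0, 0, 0]

```text
time: 16.85
tcp_pos: [0.482, 0.1665, 0.1263]
tcp_rot: [[-0.112, 0.994, -0.0], [0.994, 0.112, -0.0], [-0.0, -0.0, -1.0]]
wrist_force: [0.7, -3.5, 1.2]
opening: 0.0151
finger_force: 50.8
```

>>> arm_command:
  hand: [255, 255]
  dp:
    - [0.02, 0, 0]
    - [0.02, 0, 0]
  rotation:
    - [0, 0, 0]
    - [0, 0, 0]

```text
time: 17.1
tcp_pos: [0.4819, 0.1682, 0.1264]
tcp_rot: [[-0.111, 0.994, -0.0], [0.994, 0.111, -0.0], [-0.0, -0.0, -1.0]]
wrist_force: [0.8, -4.7, 1.5]
opening: 0.0148
finger_force: 50.8
```

>>> arm_command:
  hand: [255, 255]
  dp:
    - [0.02, 0, 0]
    - [0.02, 0, 0]
  rotation:
    - [0, 0, 0]
    - [0, 0, 0]

```text
time: 17.35
tcp_pos: [0.4816, 0.1703, 0.1263]
tcp_rot: [[-0.111, 0.994, -0.0], [0.994, 0.111, -0.0], [-0.0, -0.0, -1.0]]
wrist_force: [1.3, -5.4, 0.9]
opening: 0.0148
finger_force: 50.8
```

>>> arm_command:
  hand: [255, 255]
  dp:
    - [0.02, 0, 0]
    - [0.01, 0, 0]
  rotation:
    - [0, 0, 0]
    - [0, 0, 0]

```text
time: 17.6
tcp_pos: [0.4815, 0.1719, 0.1263]
tcp_rot: [[-0.111, 0.994, 0.0], [0.994, 0.111, 0.0], [0.0, 0.0, -1.0]]
wrist_force: [0.3, -4.2, 1.6]
opening: 0.0153
finger_force: 50.8
```

>>> arm_command:
  hand: [255]
  dp:
    - [0.015, 0, 0]
  rotation:
    - [0, 0, 0]

```text
time: 17.73
tcp_pos: [0.4814, 0.1725, 0.1263]
tcp_rot: [[-0.111, 0.994, -0.0], [0.994, 0.111, 0.0], [0.0, -0.0, -1.0]]
wrist_force: [0.8, -3.8, 2.1]
opening: 0.0151
finger_force: 50.8
```

>>> arm_command:
  hand: [255]
  dp:
    - [0.012, 0, 0]
  rotation:
    - [0, 0, 0]

```text
time: 17.85
tcp_pos: [0.4813, 0.1732, 0.1263]
tcp_rot: [[-0.111, 0.994, -0.0], [0.994, 0.111, 0.0], [0.0, -0.0, -1.0]]
wrist_force: [1.7, -4.3, 1.8]
opening: 0.015
finger_force: 50.8
```

>>> arm_command:
  hand: [255]
  dp:
    - [0.012, 0, 0]
  rotation:
    - [0, 0, 0]

```text
time: 17.98
tcp_pos: [0.4813, 0.1737, 0.1264]
tcp_rot: [[-0.111, 0.994, 0.0], [0.994, 0.111, -0.0], [-0.0, 0.0, -1.0]]
wrist_force: [1.4, -5.0, 1.9]
opening: 0.0148
finger_force: 50.7
```

>>> arm_command:
  hand: [255]
  dp:
    - [0.012, 0, 0]
  rotation:
    - [0, 0, 0]

```text
time: 18.1
tcp_pos: [0.4813, 0.1738, 0.1263]
tcp_rot: [[-0.111, 0.994, -0.0], [0.994, 0.111, -0.001], [-0.001, -0.0, -1.0]]
wrist_force: [1.2, -9.3, 1.7]
opening: 0.015
finger_force: 50.8
```

Contact: the force jumped to 9 N and motion stopped at y = 0.1738, about where the collar face was measured. I'll relax slightly and open.

>>> arm_command:
  hand: [255, 255]
  dp:
    - [-0.008, 0, 0]
    - [0, 0, 0]
  rotation:
    - [0, 0, 0]
    - [0, 0, 0]
  force: 20

```text
time: 18.35
tcp_pos: [0.4813, 0.1738, 0.1263]
tcp_rot: [[-0.111, 0.994, -0.0], [0.994, 0.111, -0.0], [-0.0, -0.0, -1.0]]
wrist_force: [0.5, -5.3, 1.9]
opening: 0.0153
finger_force: 50.8
```

>>> arm_command:
  hand: [150, 120, 100, 80, 80, 80]
  dp:
    - [0, 0, 0]
    - [0, 0, 0]
    - [0, 0, 0]
    - [0, 0, 0]
    - [0, 0, 0]
    - [0, 0, 0]
  rotation:
    - [0, 0, 0]
    - [0, 0, 0]
    - [0, 0, 0]
    - [0, 0, 0]
    - [0, 0, 0]
    - [0, 0, 0]

```text
time: 19.1
tcp_pos: [0.4813, 0.1739, 0.1264]
tcp_rot: [[-0.111, 0.994, 0.0], [0.994, 0.111, 0.0], [0.0, 0.0, -1.0]]
wrist_force: [0.6, 0.0, -0.6]
opening: 0.0586
finger_force: 0.0
```

```bash
cat > g.py <<'E'
from h import *
np.set_printoptions(precision=4,suppress=True)
s=ctrl.state();print(s["tcp_pos"],s["wrist_force"],s["opening"])
im=ctrl.get_image("wrist"); save(im,f"g{s['time']:.1f}")
P=cloud(im,np.ones((480,640),bool)); u=np.array([-.115,.9934]); n=np.array([.9934,.115])
w=(P[:,:2]-[.4889,.1]); t=w@u; d=w@n
def rng(m,l): print(l,m.sum(),"t",np.percentile(t[m],[1,5,50,95,99]) if m.sum()>5 else '',"d",np.percentile(d[m],[1,50,99]) if m.sum()>5 else '',"z",np.median(P[m,2]) if m.sum() else '')
rng((abs(d)<.018)&(P[:,2]>.09)&(P[:,2]<.1)&(t>.078)&(t<.12),"collar")
rng((abs(d)<.012)&(P[:,2]>.126)&(P[:,2]<.134)&(abs(t-.074)<.03),"tab top")
rng((abs(d)<.012)&(P[:,2]>.1)&(P[:,2]<.125)&(abs(t-.074)<.03),"tab face")
E
python3 g.py
```

```text
[0.4813 0.1739 0.1264] [ 0.5958  0.016  -0.5844] 0.05856830575293322
collar 3204 t [0.0785 0.0798 0.09   0.1018 0.1024] d [-0.0172  0.0001  0.0173] z 0.09395487633520895
tab top 2777 t [0.0632 0.0647 0.0761 0.086  0.0866] d [-0.008  -0.0003  0.0075] z 0.1291557039533665
tab face 1250 t [0.0724 0.0831 0.0862 0.0867 0.0868] d [-0.0088 -0.0003  0.0082] z 0.11428725611828822
```

>>> arm_command:
  hand: [80, 80, 80, 80, 80, 80]
  dp:
    - [0, 0, -0.3]
    - [0, 0, -0.6]
    - [0, 0, -0.8]
    - [0, 0, -0.6]
    - [-0.7, 0, 0]
    - [0, 0, 0]
  rotation:
    - [0, 0, 0]
    - [0, 0, 0]
    - [0, 0, 0]
    - [0, 0, 0]
    - [0, 0, 0]
    - [0, 0, 0]

```text
time: 19.9
tcp_pos: [0.4856, 0.137, 0.2424]
tcp_rot: [[-0.108, 0.994, 0.001], [0.994, 0.108, -0.001], [-0.001, 0.001, -1.0]]
wrist_force: [-0.6, 0.8, 0.2]
opening: 0.0587
finger_force: 0.0
```

```bash
python3 g.py; python3 - <<'E'
from h import *
im=ctrl.get_image("side"); save(im,"sf")
import glob
a=cv2.imread("pics/sf.png")[160:300,170:330]; b=cv2.imread(sorted(glob.glob("pics/g2*.png"))[-1])[0:420,150:500]
a=cv2.resize(a,(400,350),interpolation=cv2.INTER_CUBIC); b=cv2.resize(b,(292,350))
cv2.imwrite("pics/fin.png",np.hstack([a,b]))
E
```

```text
[0.4856 0.137  0.2424] [-0.6105  0.7887  0.1842] 0.058733602085493365
collar 1141 t [0.0785 0.0799 0.0911 0.1013 0.102 ] d [-0.0171  0.      0.0171] z 0.09380129627104439
tab top 1006 t [0.0631 0.0643 0.0751 0.0853 0.0863] d [-0.0082 -0.0002  0.0073] z 0.12914847384694256
tab face 114 t [0.0673 0.0702 0.0862 0.0863 0.0863] d [-0.0089  0.      0.0081] z 0.11578808932273184Traceback (most recent call last):
  File "<stdin>", line 4, in <module>
IndexError: list index out of range
```

```bash
python3 - <<'E'
import cv2,numpy as np
a=cv2.imread("pics/sf.png")[160:300,170:330]; b=cv2.imread("pics/g19.9.png")[60:400,160:500]
cv2.imwrite("pics/fin.png",np.hstack([cv2.resize(a,(400,350),interpolation=cv2.INTER_CUBIC),cv2.resize(b,(350,350))]))
E
```

```text
(no output)
```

View pics/fin.png

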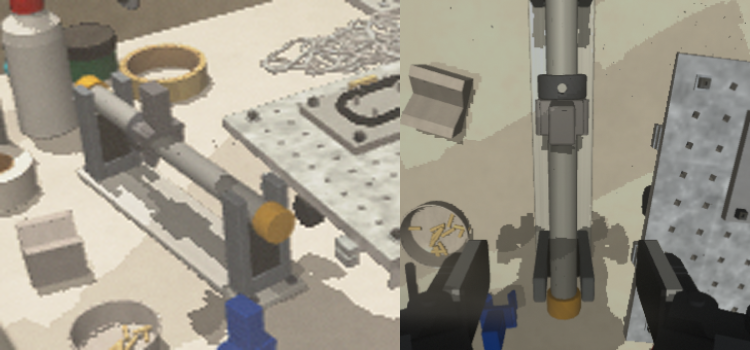

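The clip (right half, about (562,120)) sits upright on the pipe and against the collar, with the gripper clear.

```bash
python3 -c "
from cell import ctrl
print(ctrl.sign_off())"
```

```text
the job is handed in; nothing more can be done
None
```

The grey clip snapped fully onto the pipe, was slid gently up against the collar and left there upright and released, and the job is handed in after about 20 s of the 69 s allowed; I have not seen a verdict.

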